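# Hold the wooden peg gaping over the picture card

## Task

I want to peg a snapshot to the picture card standing in the wooden block: squeeze open the big spring peg that is clipped on the plywood box, lift it off without dropping it, and bring it down over the middle of the card's top edge, upright and in line with it. Finish while still holding the peg squeezed wide open there, the edge well down between the jaws and no part of the peg touching the card. Do not push the card stand, the box or the other things on the table about.

Things in the scene. Friction and masses are not known exactly. Their poses are not given: they have to be found in the camera images.
- peg: Big beechwood spring peg (clothes-peg shape), 102 mm long, two levers 16 mm wide, 34 g. Origin: pivot (coil axis, midway between the levers). z: to the handle ends; x: across the levers (squeeze and gape); y: along the pivot; a half turn about z is no matter. Starts upright, handles up, clipped on the box's wall at the box's -x side, y along the wall, pivot 24 mm above the rim, jaw tips 18 mm below it.
- peg_handles (a point): On the peg's middle plane, 40 mm above the pivot, between the handles (which end 60 mm above the pivot): a good height to squeeze. On the wall the handles are 33 mm wide overall at the ends, 18 mm at the pivot; squeezed to the stop, parallel and 14 to 17 mm. 12 N here opens it fully, more only presses on the stop; the squeezed peg is held by its handles alone.
- peg_jaws (a point): On the peg's middle plane between the jaw tips, 42 mm below the pivot. Jaw pads reach 12 mm up from the tips. Fully open, the pads are 15 mm apart at the tips and 12 mm at their upper ends; the space above them is wider, up to the coil (its underside 3.5 mm below the pivot).
- peg_left (a joint): Opening angle of the lever on the peg's -x side, rad: 0 jaws shut, 0.048 on the box wall, 0.18 fully squeezed (stop; a hard grip forces it a little past). The spring always closes it. Both levers turn alike; each jaw tip stands 42 mm x sin(angle) from the middle plane.
- peg_right (a joint): Opening angle of the lever on the peg's +x side, like peg_left.
- box: Open plywood box half full of cards, 110 mm (its x) x 180 mm (its y) x 70 mm high, walls 4 mm, about 0.8 kg, loose on the table. Origin: centre of its underside. The contents stay 25 mm below the rim. The peg is clipped on the long wall at its -x side (53 mm from the origin), somewhere along that wall's middle 100 mm.
- stand: Slotted wooden block 45 mm (its x) x 120 mm (its y) x 25 mm high, in which a stiff picture card stands upright, about 0.3 kg, loose on the table. Origin: centre of the underside. The card is 148 mm long along y, 2.5 mm thick along x, in the plane x = 0; its top edge is 117 mm above the table.
- card_top (a point): Middle of the card's top edge, 117 mm above the table; axes as those of the stand (y along the edge).
- mug: Bystander: white mug, 80 mm across, 92 mm high. Origin: centre of the underside.
- clock: Bystander: small white alarm clock, 34 x 82 x 92 mm. Origin: centre of the underside.
- glasses_case: Bystander: dark spectacle case, 155 x 58 x 34 mm, between the robot and the work. Origin: centre of the underside.

How it is judged (in metres and radians):
On the way:
1. the peg is squeezed open in the fingers and lifted clear above the box (value of joint each of peg_left, peg_right above 0.1 rad and contact force between the fingers and peg above 1 N and contact force between peg and box below 0.05 N and z of peg in the frame of box above 0.118 m), for 0.1 s.
At the end, for the whole second after the job is handed in: Held still in the fingers, levers past 0.10 rad, touching nothing else; under 0.3 rad off upright, 0.26 rad off the card's line; middle of the top edge 8 mm or more past the jaw tips, within 6 mm across and 30 mm along; stand moved under 15 mm, box under 20 mm (value of joint each of peg_left, peg_right above 0.1 rad and contact force between the fingers and peg above 1 N and contact force between peg and box below 0.05 N and contact force between peg and stand below 0.2 N and z of card_top in the frame of peg between -0.034 and -0.003 m and x of card_top in the frame of peg between -0.006 and 0.006 m and y of card_top in the frame of peg between -0.03 and 0.03 m and angle between the y axis of peg and the y axis of stand, either way round below 0.26 rad and angle between peg's own z axis and vertical below 0.3 rad and linear speed of peg below 0.02 m/s and distance of stand from where it was at the start of the episode below 0.015 m and angle between stand's own z axis and vertical below 0.05 rad and distance of box from where it was at the start of the episode below 0.02 m); the arm keeps its last pose, push and grip.
It fails at once if the card stand is pushed about or tipped (distance of stand from where it was at the start of the episode above 0.015 m or angle between stand's own z axis and vertical above 0.2 rad).
It fails at once if the box is pushed about (distance of box from where it was at the start of the episode above 0.02 m).
It fails at once if the peg is dropped (height (world z) of peg below 0.06 m).
It fails at once if a bystander is pushed about (distance of any of mug, clock, glasses_case from where it was at the start of the episode above 0.02 m).
It also fails if it takes over 35 s, if anything falls off the work surface, if the arm or the gripper's body presses on something with over 40 N, if the wrist force passes 120 N, or if a joint passes its speed limit or range.

## Robot

A 6-joint arm with a two-finger parallel gripper is mounted at the origin on the work surface. World frame = base frame: x ahead of the robot, y to its left, z up, the work surface at z = 0. Lengths are in mm, angles in degrees, forces in N, time in s.
With the tool pointing down it reaches from about 350 to 850 mm from the base axis. Payload 8.1 kg.
Tool frame: the origin (TCP) lies at the very end of the fingers, on their centre line; the grasp point (between the pads) lies 19 mm behind it; z points along the fingers, y is the line along which they close (so a half turn about z gives the same grasp; the last joint's range is limited). The gripper opens to 85 mm and grips with 20 to 120 N. Pads are 22 mm wide; open, the fingers measure 114 mm over their backs; the gripper's body (76 mm by 85 mm) begins 54 mm behind the grasp point. The pads swing forward as they close: fully open they stand 13 mm farther back than shut.
Start: joints at [-81.154, 7.471, 85.268, -0, 87.261, -4.893], TCP at [142.525, -582.831, 231.292] pointing down, gripper open.
Joint ranges: [-169.43, 169.43], [-51.17, 129.36], [1.28, 143.12], [-76.62, 256.62], [0, 156.53], [-152.29, 152.29]. Speed limits (degrees/s): [136.94, 136.94, 159.86, 180, 180, 180].

## Interface

Orientations are given as [roll, pitch, yaw] about the fixed x, y, z axes, in that order (R = Rz(yaw) Ry(pitch) Rx(roll)).
In Python, from bench import r gives the robot as it stands.
- The arm moves only by the shell command python3 -m jog 'ROWS' [FORCE]. ROWS is JSON, a list of rows, each a list of 7 numbers: the turn, a rotation vector about the tool's x, y, z in degrees, then the shift along the tool's x, y, z in mm, then the closure, from -1 (fully open) to 1 (shut), so that 0 is half open. A call has 1 to 5 rows; each row shifts and turns the commanded pose from where the row before left it, along the tool's axes as they then stand; what a row does not reach is not made up. A row lasts 1/10 s, in which the tool goes at most 50 mm and 8.59 degrees, less where a joint would pass 70% of its speed; a pose out of reach is approached as far as the arm can. A call is refused whole if a number of a shift passes 50 or a number of a turn 8.59, either way. A call with a gripper value outside its range is refused whole. The fingers move at their own pace and stop on an object; FORCE is the grip in N (left out, the last holds). Time passes only in rows, so rows that do not move let the fingers close. It gives the time, the measured TCP pose, the force, the opening and the grip force at its end, in the units of the state.
- r.sense(): the state, without advancing time (a new reading comes with each control period).
- r.snapshot(name): name is "scene" or "top" or "wrist"; returns a dict with "pixels" (384x512x3 uint8, red, green, blue), "fx", "fy", "cx", "cy" (pixels), "k1" (the pictures are not rectified: a ray, as slopes to the right and down, at radius r is drawn at 1 + k1 r^2 times it, then the intrinsics apply), "world_to_cam" (4x4, takes a point from world to camera coordinates); the wrist camera has in their place "hand_eye" (4x4, takes a point from camera to tool coordinates, whose origin is the TCP and whose axes are the flange's). Camera axes: x right, y up, looking along -z (the intrinsics and any distortion apply to the point x, -y, -z); pixel columns grow to the right and rows downward; lengths in mm; the calibration is good to about 2 mm. A picture is of the moment at which its call begins: read the wrist's pose just before it. There is no depth.
- r.hand_in(): hands the job in; it is judged then, once.
The state is a dict: "time": time; "joint_pos": joint angles; "qd": joint speeds; "joint_efforts": joint torques, N m; "tool_pos": TCP position; "tcp_rot": TCP orientation; "ft_force": force on the tool from outside, world axes, zero at the start; "wrist_torque": the same for the moment, N m; "finger_gap": finger opening in mm; "grip_force": force on a finger pad.
Only numpy, scipy, OpenCV 4.12 (cv2) and the standard library are available. Lean on these libraries where they do the work, as an engineer would, in place of code of your own. Each camera call takes 0.05 s, during which the arm holds its last target. There are 200 camera calls.

## Working session

There is one attempt and no reset: what is moved stays moved. The work goes in short steps, Python scripts to look and compute and a shell command to move; the robot and the scene stay as the last step left them, time stands still between calls to the robot, and variables do not carry over. Pictures are saved under pics/ and viewed, at most 10 in all, crops included, and the job is handed in when it is done.

```bash
mkdir -p pics
cat > h.py <<'E'
import numpy as np, cv2, pickle
from bench import r
def snap(n,fn):
    s=r.sense(); d=r.snapshot(n); d['tp']=s['tool_pos']; d['tr']=s['tcp_rot']
    cv2.imwrite('pics/'+fn+'.png',np.asarray(d['pixels'])[:,:,::-1]); pickle.dump(d,open('pics/'+fn+'.pkl','wb')); return d
def R(rpy):
    from scipy.spatial.transform import Rotation
    return Rotation.from_euler('xyz',rpy,degrees=True).as_matrix()
def cam2world(d):
    if 'world_to_cam' in d and d['world_to_cam'] is not None: return np.linalg.inv(np.array(d['world_to_cam']))
    T=np.eye(4);T[:3,:3]=R(d['tr']);T[:3,3]=d['tp'];return T@np.array(d['hand_eye'])
def ray(d,u,v):
    K=np.array([[d['fx'],0,d['cx']],[0,d['fy'],d['cy']],[0,0,1.]])
    p=cv2.undistortPoints(np.array([[[u,v]]],float),K,np.array([d['k1'],0,0,0.]),None) if 0 else None
    a=np.array([(u-d['cx'])/d['fx'],(v-d['cy'])/d['fy']]);s=a.copy()
    for _ in range(30): s=a/(1+d['k1']*(s@s))
    T=cam2world(d); return T[:3,3],T[:3,:3]@np.array([s[0],-s[1],-1])
def plane(d,u,v,z):
    o,q=ray(d,u,v); return o+q*(z-o[2])/q[2]
def proj(d,P):
    c=(np.linalg.inv(cam2world(d))@np.append(P,1))[:3]; s=np.array([c[0],-c[1]])/-c[2]; s=s*(1+d['k1']*s@s)
    return s*[d['fx'],d['fy']]+[d['cx'],d['cy']]
def tri(*obs):
    A=0;b=0
    for d,u,v in obs:
        o,q=ray(d,u,v);q=q/np.linalg.norm(q);M=np.eye(3)-np.outer(q,q);A=A+M;b=b+M@o
    return np.linalg.solve(A,b)
def load(fn): return pickle.load(open('pics/'+fn+'.pkl','rb'))
E
sed -i '/undistortPoints/d;/K=np.array/d' h.py
python3 - <<'E'
from h import *
s=r.sense();print(s)
for n in('scene','top'):
    d=snap(n,n+'0');print(n,cam2world(d).round(2).tolist(),d['fx'],d['k1'])
E
```

```text
{'time': 0.0, 'joint_pos': array([-8.11537884e+01,  7.51702503e+00,  8.53280643e+01, -1.00403669e-05,
        8.72605871e+01, -4.89314797e+00]), 'qd': array([ 0.02974725,  0.06138757,  0.05382166, -0.04548259,  0.02060912,
       -0.00696478]), 'joint_efforts': array([ 1.70749594e-03, -5.69399071e+01, -5.00545979e+01, -7.93343725e-05,
        1.50383130e-02,  1.71107109e-05]), 'tool_pos': array([ 142.44129732, -582.29498705,  230.23607998]), 'tcp_rot': array([-1.79894708e+02, -9.00396520e-03,  1.37393518e+01]), 'ft_force': array([-0.50048676, -0.13538895,  0.33102294]), 'wrist_torque': array([ 0.00912682, -0.00405334,  0.03153963]), 'grip_force': 0.0, 'finger_gap': 85.42147632800807}
scene [[0.4, -0.63, 0.66, 1101.86], [0.91, 0.27, -0.3, -283.28], [0.01, 0.72, 0.69, 678.25], [0.0, 0.0, 0.0, 1.0]] 361.60447553032714 -0.10077313653657215
top [[0.03, 0.99, -0.15, 411.57], [-1.0, 0.03, -0.01, -33.91], [-0.01, 0.15, 0.99, 1011.57], [0.0, 0.0, 0.0, 1.0]] 406.84173180662486 0.03914189503014002
```

View pics/scene0.png

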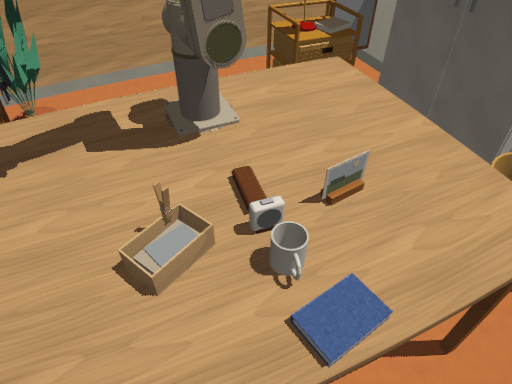

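View pics/top0.png

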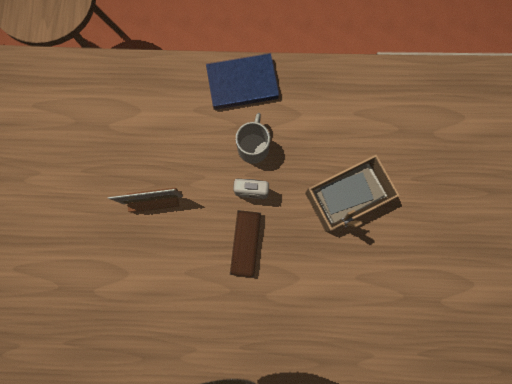

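The scene and top views show the peg on the box's near wall (scene (165,200), top (348,223)), and the card stand (scene (346,178), top (147,197)). I'll zoom in on these.

Run:
```python
from h import *
a=cv2.imread('pics/scene0.png');b=cv2.imread('pics/top0.png')
f=lambda im,x,y,w,h:cv2.resize(im[y:y+h,x:x+w],(400,300),interpolation=cv2.INTER_CUBIC)
# scale 4: 100x75
o=np.vstack([np.hstack([f(a,115,180,100,75),f(a,300,140,100,75)]),np.hstack([f(b,305,160,100,75),f(b,95,165,100,75)])])
cv2.imwrite('pics/crop0.png',o)
```

```text
(no output)
```

View pics/crop0.png

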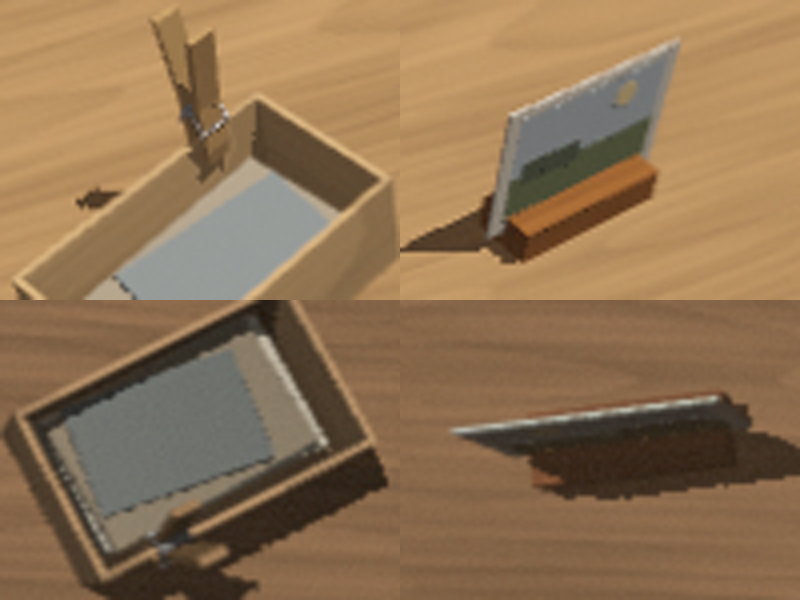

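```bash
cat > m.py <<'E'
from h import *
s=load('scene0');t=load('top0')
T=lambda x,y:(305+x/4,160+(y-300)/4)
S=lambda x,y:(115+x/4,180+y/4)
print('rim near-L',plane(t,*T(100,580),70),'near-R',plane(t,*T(380,448),70),'far-L',plane(t,*T(6,428),70))
print('scene rim: nearR?',plane(s,*S(258,97),70),plane(s,*S(388,178),70),plane(s,*S(18,280),70))
a=plane(t,108,197.75,117);b=plane(t,174.5,189.5,117);print('card top',a,b,(a+b)/2,np.linalg.norm(a-b))
a=plane(s,328.25,168.75,117);b=plane(s,370,150,117);print('card scene',a,b,(a+b)/2,np.linalg.norm(a-b))
print('pivot tri',tri((s,*S(205,118)),(t,*T(172,542))),'planes',plane(s,*S(205,118),94),plane(t,*T(172,542),94))
for k in ((165,12),(203,33)):print('handle sc',plane(s,*S(*k),152))
for k in ((195,510),(215,555)):print('handle top',plane(t,*T(*k),152))
E
python3 m.py
```

```text
rim near-L [ 475.35783804 -197.62452675   70.        ] near-R [ 556.27186908 -359.03889298   70.        ] far-L [ 562.50390742 -143.12934119   70.        ]
scene rim: nearR? [ 485.74925922 -199.3784047    70.        ] [ 576.27053156 -149.28518777   70.        ] [ 567.64140589 -353.41484561   70.        ]
card top [530.81726531 302.40392082 117.        ] [553.1128514  156.26665917 117.        ] [541.96505836 229.33529    117.        ] 147.82825305765473
card scene [557.79262068 158.75863918 117.        ] [535.22995536 302.72923558 117.        ] [546.51128802 230.74393738 117.        ] 145.72785078441342
pivot tri [ 498.06590033 -235.13421189   78.63488449] planes [ 514.39978495 -234.55622285   94.        ] [ 496.16436919 -233.75661814   94.        ]
handle sc [ 485.40743811 -240.42195343  152.        ]
handle sc [ 510.24579693 -225.21744935  152.        ]
handle top [ 508.06930221 -233.33896171  152.        ]
handle top [ 484.59510494 -243.48889145  152.        ]
```

Measured: the box's near wall is 180.5 mm long, its x axis at about 28°, and the peg is at about (497,-235). The card's top is 148 mm long, its middle at about (544,230), its line at -81°. Next I move above the peg.

```bash
python3 -m jog '[[0,0,0,42,-25,-5,-1],[0,0,0,42,-25,-5,-1],[0,0,0,42,-25,-5,-1],[0,0,0,42,-25,-5,-1],[0,0,0,42,-25,-5,-1]]' 20; python3 -m jog '[[0,0,0,42,-25,-5,-1],[0,0,0,42,-25,-5,-1],[0,0,0,42,-25,-5,-1],[0,0,0,42,-25,-5,-1],[0,0,0,20,-20,0,-1]]'
python3 -m jog '[[0,0,-8,0,0,0,-1],[0,0,-8,0,0,0,-1],[0,0,-8,0,0,0,-1],[0,0,-8,0,0,0,-1],[0,0,-8,0,0,0,-1]]';python3 -m jog '[[0,0,-8,0,0,0,-1],[0,0,-8,0,0,0,-1],[0,0,-8,0,0,0,-1],[0,0,-8,0,0,0,-1],[0,0,-8,0,0,0,-1]]';python3 -m jog '[[0,0,-8,0,0,0,-1],[0,0,-8,0,0,0,-1],[0,0,-8,0,0,0,-1],[0,0,0,0,0,0,-1]]'
python3 - <<'E'
from h import *
d=snap('wrist','w1');print(d['tp'],d['tr'],cam2world(d).round(2).tolist(),proj(d,np.array([497,-235,94.])))
E
```

```text
time: 0.6
tool_pos: [317.7, -409.8, 256.1]
tcp_rot: [-180.0, 0.0, 13.7]
ft_force: [1.0, -0.9, 0.0]
finger_gap: 85.2
grip_force: 0.0
time: 1.1
tool_pos: [473.2, -247.7, 276.7]
tcp_rot: [180.0, -0.1, 13.9]
ft_force: [0.3, -0.3, -0.4]
finger_gap: 85.6
grip_force: 0.0
time: 1.6
tool_pos: [470.8, -250.1, 275.7]
tcp_rot: [-179.9, 0.0, 54.1]
ft_force: [0.5, 0.3, 0.2]
finger_gap: 85.2
grip_force: 0.0
time: 2.1
tool_pos: [470.7, -250.1, 275.7]
tcp_rot: [-180.0, -0.0, 94.1]
ft_force: [-0.1, -0.1, -0.4]
finger_gap: 85.3
grip_force: 0.0
time: 2.5
tool_pos: [470.7, -250.2, 275.8]
tcp_rot: [-180.0, -0.0, 117.9]
ft_force: [0.4, -0.3, -0.1]
finger_gap: 85.2
grip_force: 0.0
[ 470.71973532 -250.16659243  275.75816311] [-1.79973182e+02 -4.89555898e-02  1.17872365e+02] [[0.88, -0.45, -0.13, 437.98], [0.47, 0.85, 0.25, -187.66], [-0.0, -0.28, 0.96, 417.43], [0.0, 0.0, 0.0, 1.0]] [291.51926408 176.97608816]
```

View pics/w1.png

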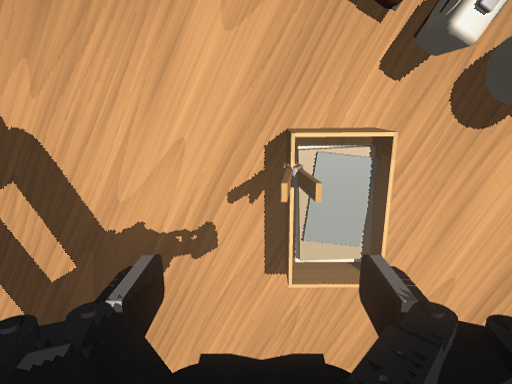

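Box: rim corners near (290,130), (396,131), (290,286); peg pivot at about (297,170), handle ends about (286,190) and (316,190). I'll zoom in.

Run:
```python
from h import *
b=cv2.imread('pics/w1.png');cv2.imwrite('pics/c1.png',cv2.resize(b[120:220,265:365],(600,600),interpolation=cv2.INTER_CUBIC))
d=load('w1')
for p in((290,129.5),(396,131),(289.5,286),(385,283)):print(plane(d,*p,70))
```

```text
[ 475.54502368 -195.75897921   70.        ]
[ 572.59557687 -146.48226392   70.        ]
[ 563.60586855 -354.32887101   70.        ]
[ 660.50506442 -298.19000276   70.        ]
```

View pics/c1.png

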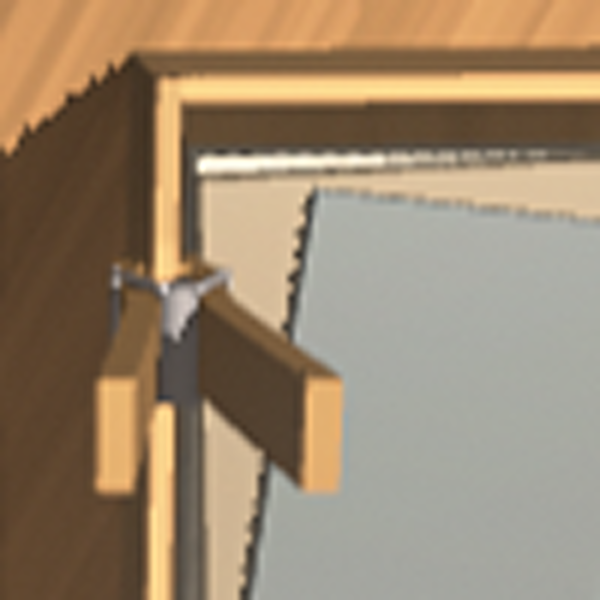

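Run:
```python
from h import *
d=load('w1');f=lambda x,y:(265+(x+.5)/6-.5,120+(y+.5)/6-.5)
for z in(153,154):
    L=plane(d,*f(97,435),z);Rr=plane(d,*f(342,435),z);a=plane(d,*f(97,377),z);b=plane(d,*f(97,493),z)
    print(z,L,Rr,(L+Rr)/2,np.linalg.norm(L-Rr),np.degrees(np.arctan2(*(Rr-L)[1::-1])),np.linalg.norm(a-b))
w1=plane(d,*f(169,110),70);w2=plane(d,*f(161,560),70);print('wall',w1,w2,np.degrees(np.arctan2(*(w2-w1)[1::-1])))
c=(L+Rr)/2
u=np.array([np.cos(np.radians(28.3)),np.sin(np.radians(28.3)),0])
for w in(w1,w2):print('x off peg vs wall',(c-w)@u)
print('pivot', proj(d,np.array([c[0],c[1],94])), 'observed',f(170,300))
# tool shift
Rt=R(d['tr']);print('shift in tool',Rt.T@(np.array([c[0],c[1],134])-np.array(d['tp'])))
```

```text
153 [ 484.60474876 -241.64828461  153.        ] [ 514.44538967 -225.87769231  153.        ] [ 499.52506922 -233.76298846  153.        ] 33.75167301369551 27.85617197321467 16.54064671131155
154 [ 484.42842476 -241.44410473  154.        ] [ 514.15621734 -225.73315206  154.        ] [ 499.29232105 -233.58862839  154.        ] 33.62403434150641 27.856171973214682 16.478094962172367
wall [ 482.2482286  -201.88181229   70.        ] [ 521.16321157 -273.97547342   70.        ] -61.64054981576855
x off peg vs wall -0.024890246614150513
x off peg vs wall -0.10989678341641707
pivot [294.21488775 176.8020439 ] observed (292.9166666666667, 169.58333333333334)
shift in tool [  1.1758673   33.07452083 141.74375388]
```

The checks agree: handle width 33.6 mm (33 given), lever width 16.5 mm (16 given), and the peg plane lies on the wall line within 0.1 mm. Now I align and descend.

```bash
python3 -m jog '[[0,0,0,1,33,0,-1],[0,0,0,0,0,30,-1],[0,0,0,0,0,30,-1],[0,0,0,0,0,0,-1]]' 25
python3 - <<'E'
from h import *
s=r.sense();p=np.array(s['tool_pos']);print(p,s['tcp_rot']);print(R(s['tcp_rot']).T@(np.array([499.3,-233.6,115])-p))
E
```

```text
time: 2.95
tool_pos: [497.3, -232.4, 211.1]
tcp_rot: [-179.7, -0.4, 117.5]
ft_force: [0.1, -0.2, -1.2]
finger_gap: 85.4
grip_force: 0.0
[ 497.26730004 -232.41577615  211.10944226] [-179.73521925   -0.42068023  117.53567009]
[-2.69539753  1.69903033 96.08541656]
```

```bash
python3 -m jog '[[0,0,0,-1,1,25,-1],[0,0,0,0,0,25,-1],[0,0,0,0,0,25,-1],[0,0,0,0,0,0,-1],[0,0,0,0,0,0,-1]]' 25
python3 - <<'E'
from h import *
s=r.sense();p=np.array(s['tool_pos']);print(p,s['tcp_rot']);print(R(s['tcp_rot']).T@(np.array([499.3,-233.6,115])-p))
d=snap('wrist','w2')
cv2.imwrite('pics/w2.png',cv2.imread('pics/w2.png'))
E
```

```text
time: 3.45
tool_pos: [501.2, -234.7, 142.6]
tcp_rot: [180.0, 0.0, 117.6]
ft_force: [0.5, -0.6, -0.0]
finger_gap: 85.3
grip_force: 0.0
[ 501.21665789 -234.71220896  142.56214283] [1.79994144e+02 7.30437751e-03 1.17641512e+02]
[ 1.87799412 -1.1847261  27.5617827 ]
```

View pics/w2.png

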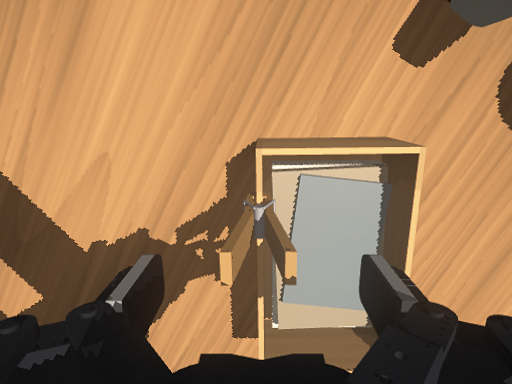

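Handle ends at x 220–296 (y 250–285) lie centred between the fingers (161 and 361). A quick re-check, then descend.

```bash
python3 - <<'E'
from h import *
d=load('w2');L=plane(d,220,267.5,154);Q=plane(d,297,267.5,154);c=(L+Q)/2;c[2]=115;print(L,Q,np.linalg.norm(L-Q),c,R(d['tr']).T@(c-np.array(d['tp'])))
E
python3 -m jog '[[0,0,0,1,-1,14,-1],[0,0,0,0,0,14,-1],[0,0,0,0,0,0,-1],[0,0,0,0,0,0,-1]]' 25
```

```text
[ 484.35901575 -240.84523771  154.        ] [ 514.07354867 -225.30005203  154.        ] 33.53514968772261 [ 499.21628221 -233.07264487  115.        ] [ 2.38400084 -1.0142289  27.56173561]
time: 3.9
tool_pos: [499.1, -233.7, 112.5]
tcp_rot: [-179.9, -0.1, 117.7]
ft_force: [-0.3, -0.2, 0.1]
finger_gap: 85.3
grip_force: 0.0
```

```bash
python3 -m jog '[[0,0,0,0,0,0,0.3],[0,0,0,0,0,-2,0.5],[0,0,0,0,0,0,1],[0,0,0,0,0,0,1],[0,0,0,0,0,0,1]]' 25;python3 -m jog '[[0,0,0,0,0,0,1],[0,0,0,0,0,0,1],[0,0,0,0,0,0,1],[0,0,0,0,0,0,1],[0,0,0,0,0,0,1]]' 25
```

```text
time: 4.4
tool_pos: [499.7, -234.1, 115.4]
tcp_rot: [180.0, 0.0, 117.7]
ft_force: [-0.3, -0.3, -0.5]
finger_gap: 14.9
grip_force: 27.9
time: 4.9
tool_pos: [499.7, -234.0, 115.3]
tcp_rot: [-180.0, -0.0, 117.7]
ft_force: [0.1, 0.6, -0.3]
finger_gap: 14.8
grip_force: 27.9
```

Squeezed to the stop (14.8 mm, 28 N). Now I lift straight up.

```bash
python3 -m jog '[[0,0,0,0,0,-5,1],[0,0,0,0,0,-10,1],[0,0,0,0,0,-20,1],[0,0,0,0,0,-20,1],[0,0,0,0,0,-20,1]]';python3 -m jog '[[0,0,0,0,0,-20,1],[0,0,0,0,0,-20,1],[0,0,0,0,0,-15,1],[0,0,0,0,0,0,1],[0,0,0,0,0,0,1]]'
python3 - <<'E'
from h import *
d=snap('wrist','w3');snap('scene','s3');print(d['tp'],d['tr'])
a=cv2.imread('pics/w3.png');b=cv2.imread('pics/s3.png')
cv2.imwrite('pics/c3.png',np.hstack([cv2.resize(a[150:350,160:360],(400,400)),cv2.resize(b[110:270,100:260],(400,400))]))
E
```

```text
time: 5.4
tool_pos: [499.9, -234.1, 192.1]
tcp_rot: [180.0, 0.0, 117.7]
ft_force: [0.1, -0.5, -0.4]
finger_gap: 15.1
grip_force: 27.9
time: 5.9
tool_pos: [499.8, -234.1, 245.3]
tcp_rot: [180.0, 0.0, 117.7]
ft_force: [-0.1, 0.1, -1.3]
finger_gap: 14.8
grip_force: 27.9
[ 499.78667481 -234.12627221  245.34841597] [1.79982625e+02 2.65946252e-02 1.17739538e+02]
```

View pics/c3.png

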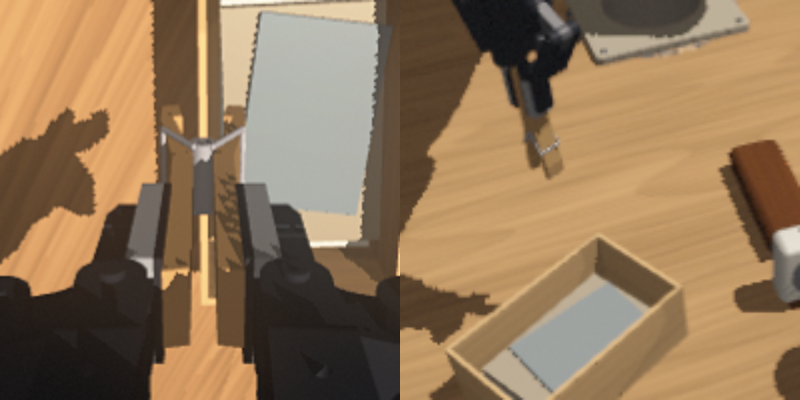

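The peg is held open and upright between the fingers (pivot at about wrist (261,222)), off the box. Now I carry it short of the card and look again.

```bash
python3 -m jog '[[0,0,0,15,10,0,1],[0,0,0,30,20,0,1],[0,0,0,33,22,0,1],[0,0,0,33,22,0,1],[0,0,0,33,22,0,1]]';python3 -m jog '[[0,0,0,33,22,0,1],[0,0,0,33,22,0,1],[0,0,0,33,22,0,1],[0,0,0,33,22,0,1],[0,0,0,33,22,0,1]]'
python3 -m jog '[[0,0,0,15,10,0,1],[0,0,4,6,0,0,1],[0,0,5,0,0,0,1],[0,0,5,0,0,0,1],[0,0,5,0,0,0,1]]';python3 -m jog '[[0,0,0,0,0,0,1],[0,0,0,0,0,0,1]]'
python3 - <<'E'
from h import *
d=snap('wrist','w4');print(d['tp'],d['tr'])
Q=R(d['tr']);p=np.array(d['tp'])
for t in((0,0,21),(8,9,63),(8,-9,63),(8,8,-39),(-8,8,-39)):print(t,proj(d,p+Q@np.array(t)))
E
```

```text
time: 6.5
tool_pos: [516.9, -60.4, 243.8]
tcp_rot: [-179.9, -0.1, 117.7]
ft_force: [1.7, 0.1, -1.3]
finger_gap: 14.8
grip_force: 27.9
time: 7.0
tool_pos: [537.4, 136.8, 243.8]
tcp_rot: [-179.9, -0.0, 117.7]
ft_force: [0.6, -0.4, -0.3]
finger_gap: 14.6
grip_force: 27.9
time: 7.5
tool_pos: [536.5, 158.6, 243.6]
tcp_rot: [-179.9, 0.0, 98.6]
ft_force: [0.3, -0.1, -1.1]
finger_gap: 14.8
grip_force: 27.9
time: 7.7
tool_pos: [536.8, 158.4, 244.2]
tcp_rot: [-179.9, 0.0, 98.9]
ft_force: [-1.2, 0.1, 0.5]
finger_gap: 15.0
grip_force: 27.9
[536.79341432 158.44167576 244.22804826] [-1.79900928e+02  3.33353858e-03  9.88861783e+01]
(0, 0, 21) [260.95674844 242.69947236]
(8, 9, 63) [274.89988657 205.18630423]
(8, -9, 63) [247.11852086 205.19334978]
(8, 8, -39) [283.60752935 290.51131742]
(-8, 8, -39) [282.8361033 329.6395203]
```

View pics/w4.png

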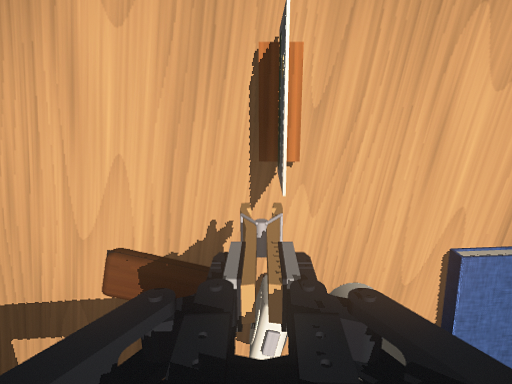

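The card's top edge runs from (284,195) up to (288,0), the jaws are at (240–282,204), and the peg is upright. I'll fit the edge.

Run:
```python
from h import *
d=load('w4');im=np.asarray(d['pixels']).astype(int)
for v in(5,60,120,170,188):print(v,[tuple(x) for x in im[v,276:294]] if v in(60,170) else '')
P=[]
for v in range(4,194,4):
    m=(im[v].min(1)>150)&(im[v].max(1)-im[v].min(1)<40);u=np.where(m[270:300])[0]+270
    if len(u):P.append((v,u.min(),u.max()))
print(P[::4])
Q=R(d['tr']);p=np.array(d['tp'])
A=np.array([Q.T@(plane(d,(a+b)/2,v,117)-p) for v,a,b in P if b-a<8])
k=np.polyfit(A[:,0],A[:,1],1);print('tool y=',k,np.degrees(np.arctan(k[0])),np.std(A[:,1]-np.polyval(k,A[:,0])))
e=plane(d,284,196,117);f=plane(d,288,0,117);print(e,f,Q.T@(e-p),Q.T@(f-p))
print('prior middle in tool',Q.T@(np.array([541,230,117])-p))
# jaw centre in tool frame at z=63
for u,v in((240,204),(282,204)):
    o,q=ray(d,u,v);o=Q.T@(o-p);q=Q.T@q;print(o+q*(63-o[2])/q[2])
```

```text
5 
60 [(np.int64(75), np.int64(44), np.int64(24)), (np.int64(75), np.int64(44), np.int64(23)), (np.int64(74), np.int64(46), np.int64(26)), (np.int64(44), np.int64(40), np.int64(25)), (np.int64(40), np.int64(42), np.int64(33)), (np.int64(65), np.int64(66), np.int64(66)), (np.int64(77), np.int64(67), np.int64(49)), (np.int64(94), np.int64(81), np.int64(62)), (np.int64(83), np.int64(83), np.int64(83)), (np.int64(205), np.int64(196), np.int64(172)), (np.int64(255), np.int64(255), np.int64(250)), (np.int64(254), np.int64(255), np.int64(247)), (np.int64(249), np.int64(241), np.int64(212)), (np.int64(184), np.int64(99), np.int64(43)), (np.int64(186), np.int64(108), np.int64(53)), (np.int64(182), np.int64(107), np.int64(54)), (np.int64(180), np.int64(106), np.int64(53)), (np.int64(177), np.int64(103), np.int64(52))]
120 
170 [(np.int64(239), np.int64(176), np.int64(113)), (np.int64(156), np.int64(120), np.int64(88)), (np.int64(86), np.int64(76), np.int64(67)), (np.int64(77), np.int64(70), np.int64(63)), (np.int64(79), np.int64(72), np.int64(67)), (np.int64(76), np.int64(69), np.int64(64)), (
[... 691 characters left out ...]
86), np.int64(288)), (68, np.int64(285), np.int64(288)), (84, np.int64(285), np.int64(287)), (100, np.int64(284), np.int64(287)), (116, np.int64(285), np.int64(286)), (132, np.int64(283), np.int64(286)), (148, np.int64(284), np.int64(285)), (164, np.int64(282), np.int64(285)), (180, np.int64(284), np.int64(285))]
tool y= [1.81537533e-04 1.91002923e+01] 0.010401334367127993 0.22982221962034818
[556.25472486 157.85541373 117.        ] [533.75867386 301.51900602 117.        ] [ -3.5780515   19.35712385 127.19497584] [141.83618038  19.32308465 127.18657431]
prior middle in tool [ 70.05702327  15.42981975 127.19748248]
[  8.80915132 -13.59667671  63.        ]
[ 8.80196139 13.58580938 63.        ]
```

Card edge parallel to the jaws within 0.01°; offset (70, 19) mm in tool x and y. Jaws are symmetric about the tool axis. Now I move over the card, then part way down.

```bash
python3 -m jog '[[0,0,0,15,5,0,1],[0,0,0,25,5,0,1],[0,0,0,20,5,0,1],[0,0,0,10,4,0,1],[0,0,0,0,0,0,1]]';python3 -m jog '[[0,0,0,0,0,15,1],[0,0,0,0,0,20,1],[0,0,0,0,0,15,1],[0,0,0,0,0,0,1],[0,0,0,0,0,0,1]]'
python3 - <<'E'
from h import *
d=snap('wrist','w5');print(d['tp'],d['tr'])
im=np.asarray(d['pixels']).astype(int);Q=R(d['tr']);p=np.array(d['tp']);P=[]
for v in range(4,180,4):
    m=(im[v].min(1)>150)&(im[v].max(1)-im[v].min(1)<40);u=np.where(m[235:300])[0]+235
    if 2<=len(u)<9:P.append((v,u.min(),u.max()))
print(P[::3])
A=np.array([Q.T@(plane(d,(a+b)/2,v,117)-p) for v,a,b in P if b-a<9])
k=np.polyfit(A[:,0],A[:,1],1);print('y=',k)
cv2.imwrite('pics/c5.png',cv2.resize(cv2.imread('pics/w5.png')[0:300,130:390],(520,600)))
E
```

```text
time: 8.25
tool_pos: [545.3, 232.1, 245.0]
tcp_rot: [-180.0, -0.0, 98.9]
ft_force: [-0.6, 0.3, 0.3]
finger_gap: 15.0
grip_force: 27.9
time: 8.75
tool_pos: [545.1, 230.0, 194.7]
tcp_rot: [-179.9, 0.0, 98.7]
ft_force: [-0.3, -0.8, -0.3]
finger_gap: 15.0
grip_force: 27.9
[545.11680868 229.97568741 194.73021671] [-1.79926866e+02  1.71506439e-02  9.87054601e+01]
[(100, np.int64(259), np.int64(262)), (112, np.int64(260), np.int64(262)), (124, np.int64(259), np.int64(262)), (136, np.int64(259), np.int64(262)), (148, np.int64(259), np.int64(263)), (160, np.int64(260), np.int64(263)), (172, np.int64(260), np.int64(262))]
y= [-0.00930278  0.34821457]
```

View pics/c5.png

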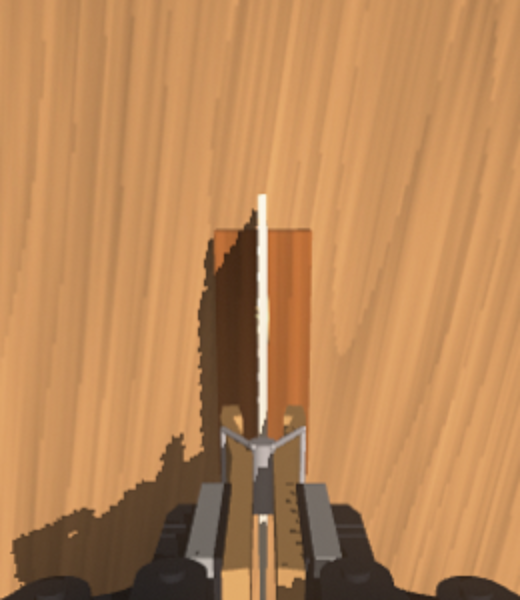

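The card's edge (crop x≈262) lies midway between the jaws (222 and 305). I descend gently.

```bash
python3 -m jog '[[0,0,0,0,0,8,1],[0,0,0,0,0,8,1],[0,0,0,0,0,8,1],[0,0,0,0,0,6,1],[0,0,0,0,0,4,1]]';python3 -m jog '[[0,0,0,0,0,0,1],[0,0,0,0,0,0,1],[0,0,0,0,0,0,1],[0,0,0,0,0,0,1],[0,0,0,0,0,0,1]]'
python3 - <<'E'
from h import *
d=snap('wrist','w6');snap('scene','s6');print(d['tp'],d['tr'])
im=np.asarray(d['pixels']).astype(int);Q=R(d['tr']);p=np.array(d['tp']);e=plane(d,261,100,117)
a=cv2.imread('pics/w6.png');b=cv2.imread('pics/s6.png')
cv2.imwrite('pics/c6.png',np.hstack([cv2.resize(a[80:280,160:360],(400,400)),cv2.resize(b[100:220,290:410],(400,400),interpolation=2)]))
E
```

```text
time: 9.3
tool_pos: [544.9, 230.5, 160.1]
tcp_rot: [-179.9, 0.0, 98.7]
ft_force: [-0.9, 0.5, -0.4]
finger_gap: 14.6
grip_force: 27.9
time: 9.8
tool_pos: [545.6, 230.7, 161.6]
tcp_rot: [180.0, -0.0, 98.7]
ft_force: [-0.7, -0.0, -0.9]
finger_gap: 15.3
grip_force: 27.9
[545.58492098 230.6934419  161.64365689] [ 1.79970422e+02 -6.58361489e-03  9.87385773e+01]
```

View pics/c6.png

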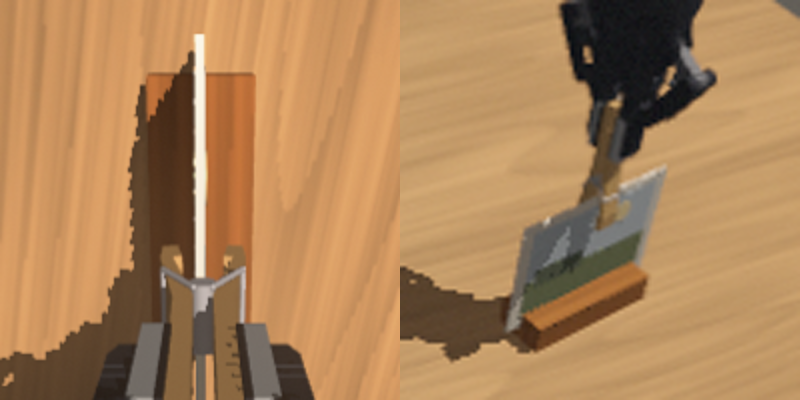

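The jaws straddle the card centrally (edge x≈200, jaws 160–245 in the crop), with the edge well down and no contact force. I'm handing in.

```bash
python3 -c "
from bench import r
print(r.hand_in())"
```

```text
the job is handed in; nothing more can be done
None
```

Handed in at about 10 s of the 35 s: the peg is held squeezed open, upright over the middle of the card's top edge, about 20 mm past the jaw tips, with no contact seen in the pictures or wrist force; the judge's verdict was not shown.

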